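# Clear the drive box and mesh the gear stem of a rackwork lantern slide

## Task

Take the scraper block and sweep the three beech chips off the dark iron top of the drive box onto the bench, touching them only with the scraper, then stand or lay the scraper back on the bench. Then lift the gear stem out of its stand, turn it until its splines mesh with the cross-shaped socket in the drive box, slide it fully home against the spring until its gear sits flush on the box, and finish while still gripping it and pressing it home. Leave the glass filters, lens flange and slide frame where they are.

Things in the scene. Friction and masses are not known exactly. Their poses are not given: they have to be found in the camera images.
- drive_box: Fixed dark iron box 120 mm (its x) by 100 mm (its y), 45 mm high; origin at the centre of its underside on the bench, x pointing away from the robot when yaw is 0. The bright steel socket is in the middle of its flat top, flush with it. Its +y side is joined to the slide board; the other three sides are free.
- slide_board (a point): Middle of the top edge of the fixed wooden slide board with a glass disc, standing upright along the box's x on its +y side: 200 mm long, 16 mm thick, 115 mm high. Its near clamps stand 120 mm from the middle of the box; a gear tunnel 26 mm high lies between
- socket_mouth (a point): Centre of the mouth of the steel socket, level with the box's top (45 mm above the bench), z up. The socket is a cross-shaped hole: two slots along this point's own x and y, each 28 mm long and 9 mm wide, without chamfer. It is turned at random in the box and very stiff (over 1 N m to turn). The stem fits in any of four quarter-turn positions.
- plunger (a joint): Spring plunger down in the socket, 18 mm below the mouth at rest (0); value in m, grows as it is pressed down. The spring pushes up with about 4.5 N at 0 and 10 N at 0.012, which is where it is when the stem is fully home; without pressing the spring lifts the stem by about a centimetre.
- stem: The loose gear stem, 160 g, upright in its stand; origin at the centre of its flat wooden grip, z up. Grip 34 mm along its x, 14 mm along its y (pinch across y), 40 mm tall (20 mm above and below the origin). Below it a 14 mm round neck, then a toothed brass gear 52 mm across and 10 mm thick, its underside 45 mm below the origin, then the splined shank (see the foot).
- stem_foot (a point): Bottom of the stem's shank, 75 mm below its origin. The shank, 30 mm long, has a cross-shaped section: two crossed blades along the stem's x and y, each 24 mm wide and 6 mm thick, the lowest 5 mm stepped in slightly. Home: the gear's underside on the box's top, so the foot 30 mm below the socket mouth
- stand: Fixed beech block 70 x 70 mm, 45 mm high, origin at the centre of its underside; the stem's shank hangs in its round hole (30 mm wide) with the gear resting on its top. Lift the stem 35 mm or more to clear it.
- scraper: Loose wooden scraper block with a steel sole, 130 g, standing on the bench; origin at the centre of its handle, 48 mm above its sole, z up. Blade 120 mm along its y, 24 mm thick along its x, 26 mm high from the sole; the handle on it is 44 mm along y, 18 mm thick along x (pinch across x), rising to 24 mm above the origin.
- chip1: A loose beech chip, about 26 x 22 mm and 10 mm thick, lying flat on the box's top; origin at its centre.
- chip2: A loose beech chip, about 26 x 22 mm and 10 mm thick, lying flat on the box's top; origin at its centre.
- chip3: A loose beech chip, about 26 x 22 mm and 10 mm thick, lying flat on the box's top; origin at its centre.
- filter1: Loose blue glass filter 80 x 80 x 6 mm lying on the bench; origin at the centre of its underside. Leave alone.
- filter2: Second such filter. Leave alone.
- flange: Loose brass lens flange, 90 mm across, 34 mm high; origin at the centre of its underside. Leave alone.
- frame: Loose beech slide frame 110 x 100 x 12 mm with one chipped corner; origin at the centre of its underside. Leave alone.

How it is judged (in metres and radians):
On the way:
1. all three chips are off the box, with the scraper in the hand (height (world z) of each of chip1, chip2, chip3 below 0.03 m and contact force between the fingers and scraper above 1 N), for 0.1 s.
At the end, for the whole second after the job is handed in: Stem upright (0.08 rad), meshed within 5 mm of the socket axis, gear within 2.5 mm of the box top, plunger pressed over 9 mm, fingers still gripping the stem; scraper let go on the bench (handle centre below 53 mm); all chips off the box (centres below 30 mm) (height (world z) of each of chip1, chip2, chip3 below 0.03 m and height (world z) of scraper below 0.053 m and contact force between the fingers and scraper below 0.1 N and z of stem in the frame of socket_mouth between 0.04 and 0.0475 m and horizontal distance between stem and socket_mouth below 0.005 m and angle between stem's own z axis and vertical below 0.08 rad and value of joint plunger above 0.009 m and contact force between the fingers and stem above 2 N); the arm keeps its last pose, push and grip.
It fails at once if a chip is touched by the fingers or the stem (contact force between any of the fingers, stem and chip1 above 0.5 N or contact force between any of the fingers, stem and chip2 above 0.5 N or contact force between any of the fingers, stem and chip3 above 0.5 N).
It fails at once if a filter, the flange or the frame is moved by more than 20 mm (distance of any of filter1, filter2, flange, frame from where it was at the start of the episode above 0.02 m).
It also fails if it takes over 58 s, if anything falls off the work surface, if the arm or the gripper's body presses on something with over 40 N, if the wrist force passes 120 N, or if a joint passes its speed limit or range.

## Robot

A 7-joint arm with a two-finger parallel gripper is mounted at the origin on the work surface. World frame = base frame: x ahead of the robot, y to its left, z up, the work surface at z = 0. Lengths are in mm, angles in rad, forces in N, time in s.
With the tool pointing down it reaches from about 400 to 925 mm from the base axis. Payload 5.6 kg.
Tool frame: the origin (TCP) lies on the centre line of the jaws, within the pads' length; the fingertips stand 22 mm ahead of it and the grasp point (between the pads) lies 3 mm ahead of it (robot.tip_reach is the distance from the TCP to the fingertips, in mm); z points along the fingers, y is the line along which they close (so a half turn about z gives the same grasp; the last joint's range is limited). The gripper opens to 85 mm and grips with 20 to 120 N. Pads are 22 mm wide; open, the fingers measure 114 mm over their backs; the gripper's body (76 mm by 85 mm) begins 54 mm behind the grasp point. The pads swing forward as they close: fully open they stand 13 mm farther back than shut.
Start: joints at [1.188, 0.468, -0.012, 1.603, 0.006, 1.071, -0.056], TCP at [216.604, -612.854, 253.29] pointing down, gripper open.
Joint ranges: [-2.53, 2.53], [-0.31, 2.02], [-1.57, 1.55], [0.28, 2.44], [-1.29, 4.43], [0.15, 1.84], [-2.92, 2.92]. Speed limits (rad/s): [2.57, 2.57, 3.14, 3.14, 3.14, 3.14, 3.14].

## Interface

Orientations are given as a unit quaternion [x, y, z, w].
In Python, from cell import robot, jaws, viewer gives the robot as it stands. Calls block until the motion is done:
- robot.reach(position, orientation): joint-space move of the TCP to a pose.
- robot.movel(position, ori=None, feed=150, guard=None): straight line of the TCP; ori=None keeps the orientation; feed is the mean speed in mm/s. With guard (N) it stops when the force on the tool has changed by that much, and returns True; else False.
- robot.set_joints(angles): joint-space move.
- jaws.set_gripper(opening): opening from 0.0 (shut) to 1.0 (fully open); the grip force is fixed at half the most; returns when the fingers have stopped.
- robot.hold(seconds).
- robot.inverse_kinematics(position, orientation): joint angles nearest the present ones, or None.
- viewer.grab_frame(name): name is "scene" or "top" or "wrist"; returns a dict with "frame" (480x640x3 uint8, red, green, blue), "camera_matrix" (3x3 intrinsics, pixels), "camera_from_world" (4x4, takes a point from world to camera coordinates). Camera axes: x right, y down, z forward; pixel columns grow to the right and rows downward; lengths in mm; the calibration is good to about 2 mm. The wrist camera is an equidistant fisheye: a pixel r from the principal point sees the ray r / f radians off the axis. A picture is of the moment at which its call begins. There is no depth.
A pose or a line that the arm cannot do raises robot.Unreachable and nothing moves.
- robot.job_done(): hands the job in; it is judged then, once.
Readings, each from a call of its own:
- robot.get_time_s(): time.
- robot.get_joint_pos(): joint angles.
- robot.get_qvel(): joint speeds.
- robot.get_effort(): joint torques, N m.
- robot.get_tcp_pos(): TCP position.
- robot.get_ee_rot(): TCP orientation.
- robot.get_wrist_force(): force on the tool from outside, world axes, zero at the start.
- robot.get_wrist_torque(): the same for the moment, N m.
- robot.get_grip_width(): opening from 0.0 (shut) to 1.0 (fully open).
- robot.get_gripper_force(): force on a finger pad.
Only numpy, scipy, OpenCV 4.12 (cv2) and the standard library are available. Lean on these libraries where they do the work, as an engineer would, in place of code of your own. Each camera call takes 0.05 s, during which the arm holds its last target. There are 200 camera calls.

## Working session

There is one attempt and no reset: what is moved stays moved. The work goes in short steps, each a Python script; the robot and the scene stay as the last script left them, time stands still between calls to the robot, and variables do not carry over. Pictures are saved under pics/ and viewed, at most 10 in all, crops included, and the job is handed in when it is done.

```bash
ls; mkdir -p pics
python3 - <<'E'
from cell import robot, jaws, viewer
import cv2,numpy as np
for n in("scene","top"):
    d=viewer.grab_frame(n); cv2.imwrite(f"pics/{n}0.png",d["frame"][:,:,::-1])
    np.savez(f"{n}0.npz",**d)
    print(n,np.round(d["camera_matrix"],1).tolist(),np.round(d["camera_from_world"],3).tolist())
print(robot.get_ee_rot(),robot.get_time_s())
E
```

```text
pics
scene [[491.0, 0.0, 323.1], [0.0, 491.0, 248.1], [0.0, 0.0, 1.0]] [[-0.392, 0.92, -0.013, 187.17], [0.796, 0.332, -0.507, -454.015], [-0.462, -0.209, -0.862, 1236.559], [0.0, 0.0, 0.0, 1.0]]
top [[573.1, 0.0, 319.3], [0.0, 573.1, 245.5], [0.0, 0.0, 1.0]] [[-0.016, -1.0, -0.007, 73.715], [-0.994, 0.017, -0.11, 584.124], [0.11, 0.006, -0.994, 1134.751], [0.0, 0.0, 0.0, 1.0]]
[ 9.85606727e-01  1.69052438e-01 -1.80858193e-04 -7.87148663e-04] 0.1
```

View pics/top0.png

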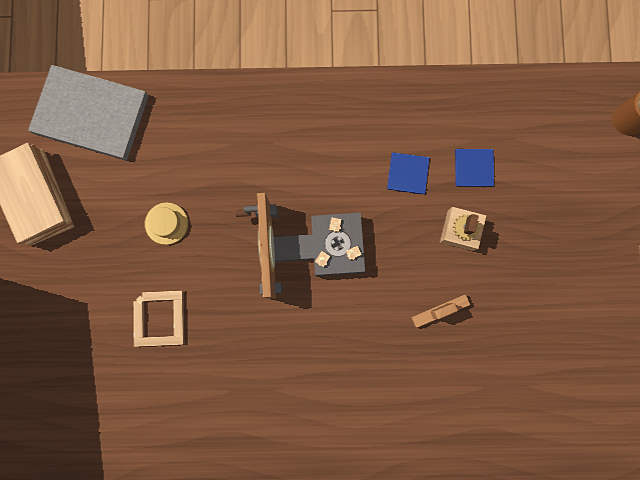

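View pics/scene0.png

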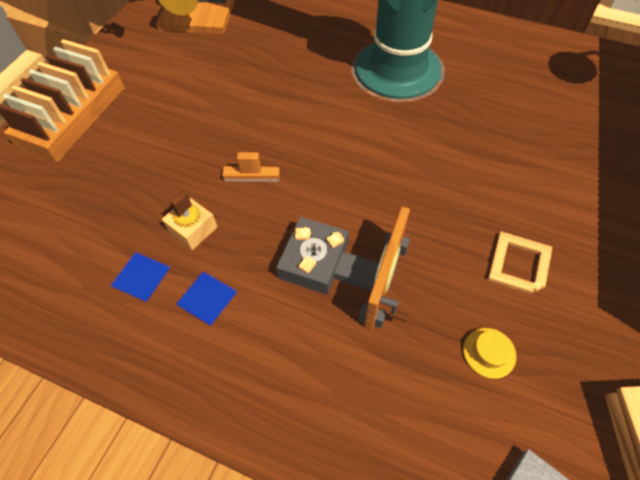

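The top view shows the socket at (338,243) and the chips at (335,225), (322,259) and (354,253). The stem is at (468,226) and the scraper at (442,311), with the board to the left (+y). The scene view agrees. Next I'll cast rays from colour masks.

```bash
cat > h.py <<'E'
import numpy as np, cv2
def cast(d,uv,z,fish=False):
    K=d["camera_matrix"];T=d["camera_from_world"];R=T[:3,:3];c=-R.T@T[:3,3]
    x=(uv[0]-K[0,2])/K[0,0];y=(uv[1]-K[1,2])/K[1,1]
    if fish:
        r=np.hypot(x,y)+1e-12;v=np.array([np.sin(r)*x/r,np.sin(r)*y/r,np.cos(r)])
    else: v=np.array([x,y,1.])
    w=R.T@v
    return c+w*(z-c[2])/w[2]
def down(yaw):  # tool z down, tool x at world angle yaw, tool y at yaw-90deg
    return np.array([np.cos(yaw/2),np.sin(yaw/2),0,0])
def load(n): 
    f=np.load(n);return {k:f[k] for k in f}
def blobs(mask,amin,amax=1e9):
    cs,_=cv2.findContours(mask.astype(np.uint8)*255,cv2.RETR_EXTERNAL,cv2.CHAIN_APPROX_NONE)
    return [c for c in cs if amin<=cv2.contourArea(c)<=amax]
def cen(c):
    m=cv2.moments(c);return np.array([m["m10"]/m["m00"],m["m01"]/m["m00"]])
E
python3 - <<'E'
from h import *
T=load("top0.npz");S=load("scene0.npz")
for n,d,roi in(("top",T,(295,380,200,290)),("scene",S,(270,350,210,300))):
    f=d["frame"];hsv=cv2.cvtColor(f,cv2.COLOR_RGB2HSV);m=np.zeros(f.shape[:2],bool);u0,u1,v0,v1=roi;m[v0:v1,u0:u1]=1
    chip=m&(hsv[...,2]>170)&(hsv[...,1]>50)
    for c in blobs(chip,20): print(n,"chip",cen(c).round(1),cast(d,cen(c),55).round(1))
    iron=m&(hsv[...,1]<60)&(hsv[...,2]>40)
    ring=m&(hsv[...,1]<40)&(hsv[...,2]>120)
    for c in blobs(ring,20): 
        e=cv2.minEnclosingCircle(c); print(n,"ring",e,cast(d,e[0],45).round(1))
for n,d,p in(("top",T,[(312,216),(361,213),(366,272),(314,276)]),):
    print([cast(d,q,45).round(1) for q in p])
print("stem",cast(T,(470,224),110).round(1),"stand",cast(T,(464,228),45).round())
hsv=cv2.cvtColor(T["frame"],cv2.COLOR_RGB2HSV)
print(hsv[311,442],hsv[340,442],hsv[320,420])
m=np.zeros((480,640),bool);m[285:335,405:480]=1
for c in blobs(m&(hsv[...,2]>130),40): print("scr",cv2.minAreaRect(c),cast(T,cen(c),26).round(1),cast(T,cen(c),72).round(1))
im=T["frame"][190:340,300:500,::-1];cv2.imwrite("pics/crop0.png",cv2.resize(im,(800,600),interpolation=cv2.INTER_CUBIC))
E
```

```text
top chip [322.1 258.6] [556.4  58.9  55. ]
top chip [353.  252.4] [567.8  -2.8  55. ]
top chip [334.8 224. ] [625.5  32.3  55. ]
top ring ((337.0433044433594, 243.43701171875), 13.05073070526123) [587.5  28.3  45. ]
scene chip [307.5 263.5] [626.8  33.6  55. ]
scene chip [335.3 238.9] [559.   60.2  55. ]
scene chip [302.6 233.2] [571.   -1.3  55. ]
scene ring ((313.5, 248.5), 11.597513198852539) [588.4  28.3  45. ]
[array([644.3,  78. ,  45. ]), array([648.7, -21.4,  45. ]), array([528.9, -28.6,  45. ]), array([522.6,  75.7,  45. ])]
stem [ 613.1 -223.9  110. ] stand [ 615. -228.   45.]
[ 13 132 190] [ 12 135 132] [ 14 128 203]
scr ((437.5457763671875, 311.8276672363281), (12.92789077758789, 64.9782485961914), 68.00886535644531) [ 449.3 -176.9   26. ] [ 449.6 -167.7   72. ]
```

View pics/crop0.png

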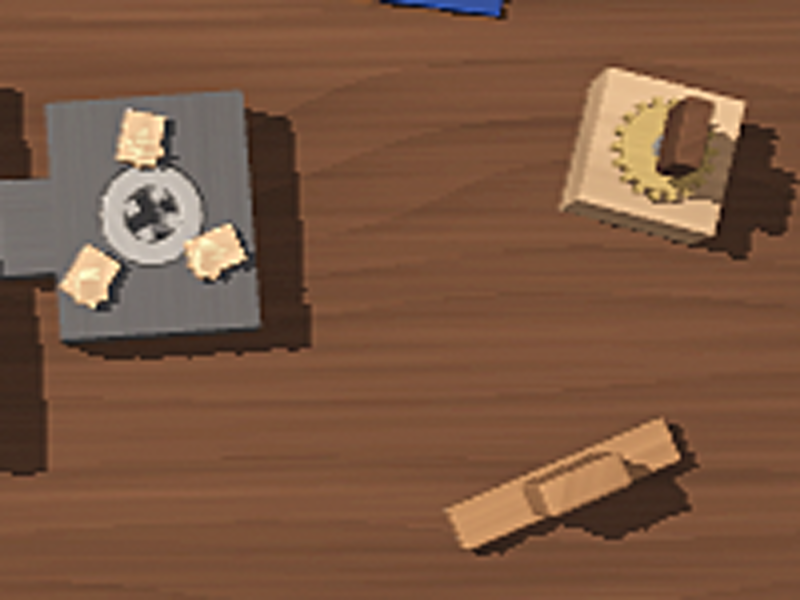

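Run:
```python
from h import *
from cell import robot, viewer
T=load("top0.npz")
P=lambda u,v,z:cast(T,(300+u/4,190+v/4),z)
bl=[P(*q,26) for q in((445,510),(465,550),(682,460),(665,418))]
print(np.round(bl,1),np.mean(bl,0)); b=bl[3]+bl[2]-bl[0]-bl[1];print("yaw",np.arctan2(b[1],b[0]))
print("handle",P(583,485,72))
c=np.mean(bl,0);yaw=np.arctan2(b[1],b[0])
robot.reach([c[0],c[1],250],down(yaw))
d=viewer.grab_frame("wrist");np.savez("w1.npz",**d);cv2.imwrite("pics/w1.png",d["frame"][:,:,::-1])
print(robot.get_joint_pos(),robot.get_time_s(),robot.get_tcp_pos())
print(np.round(d["camera_matrix"],1).tolist(),np.round(d["camera_from_world"],3).tolist())
```

```text
[[ 436.8 -119.    26. ]
 [ 416.6 -128.3   26. ]
 [ 459.9 -239.4   26. ]
 [ 481.2 -231.7   26. ]] [ 448.64356772 -179.60401175   26.        ]
yaw -1.19708660953623
handle [ 448.54232403 -179.22285809   72.        ]
[ 0.35800219  0.1932144  -0.05089104  2.00093382  0.01221966  0.94765527
 -2.4678537 ] 2.2167 [ 448.55405795 -180.24677679  249.99813952]
[[371.6, 0.0, 317.2], [0.0, 371.6, 243.6], [0.0, 0.0, 1.0]] [[-0.931, -0.364, -0.0, 352.143], [-0.346, 0.883, 0.317, 273.318], [-0.115, 0.295, -0.948, 481.809], [0.0, 0.0, 0.0, 1.0]]
```

View pics/w1.png

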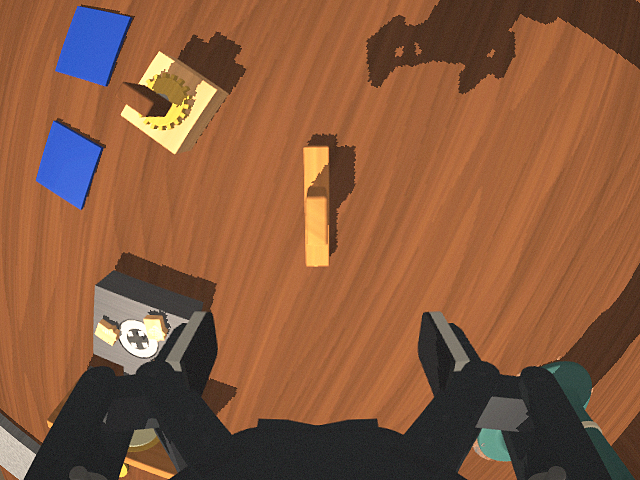

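The wrist view shows the blade running vertically from (316,147) to (317,267) with the handle on it. The yaw looks right. I'll check the centre, then grasp and lift.

Run:
```python
from h import *
from cell import robot, jaws
d=load("w1.npz")
q=[cast(d,p,26,True) for p in((304,147),(328,147),(329,266),(305,267))]
c=np.mean(q,0);b=q[0]+q[1]-q[2]-q[3];print(np.round(q,1),c,np.arctan2(b[1],b[0]))
c0=np.array([448.6,-179.4]);
if np.hypot(*(c[:2]-c0))<6:
    p=(c[:2]+c0)/2;yaw=-1.197
    robot.reach([*p,130],down(yaw));print(robot.movel([*p,57],feed=120,guard=8))
    jaws.set_gripper(0.0);print(robot.get_grip_width(),robot.get_gripper_force(),robot.get_tcp_pos())
    robot.movel([*p,150],feed=150);print(robot.get_grip_width(),robot.get_gripper_force(),robot.get_wrist_force(),robot.get_time_s())
```

```text
[[ 481.5 -230.9   26. ]
 [ 460.9 -238.9   26. ]
 [ 416.5 -130.5   26. ]
 [ 438.5 -120.8   26. ]] [ 449.33952851 -180.26144692   26.        ] -1.1903395779958075
False
0.2032763875925101 59.06751215457916 [ 449.28640467 -179.91584425   57.2933963 ]
0.20334746707647963 58.66518437862396 [ 0.30089652  0.08425521 -1.72012726] 4.9167
```

Run:
```python
from h import *
from cell import robot, jaws, viewer
C=np.array([588,28.]);a=0.045;ex=np.array([np.cos(a),np.sin(a)]);ey=np.array([-np.sin(a),np.cos(a)])
L=lambda x,y,z:[*(C+x*ex+y*ey),z]
robot.reach(L(3,66,180),down(a))
print(robot.movel(L(3,66,104),feed=120,guard=10))
print(robot.movel(L(3,-82,104),feed=90,guard=25),robot.get_wrist_force(),robot.get_tcp_pos())
robot.hold(0.4)
print(robot.get_gripper_force(),robot.get_time_s())
a=viewer.grab_frame("top")["frame"][170:350,270:510];b=viewer.grab_frame("scene")["frame"][150:330,170:410]
im=np.vstack([a,b])[:,:,::-1];cv2.imwrite("pics/s1.png",cv2.resize(im,(800,600)) if 0 else cv2.resize(np.hstack([a,b])[:,:,::-1],(800,300),interpolation=cv2.INTER_CUBIC))
```

```text
False
False [-0.15387479 -0.43517108 -0.95760032] [594.70464697 -52.99579864 104.05286869]
58.59167754650116 9.0667
```

View pics/s1.png

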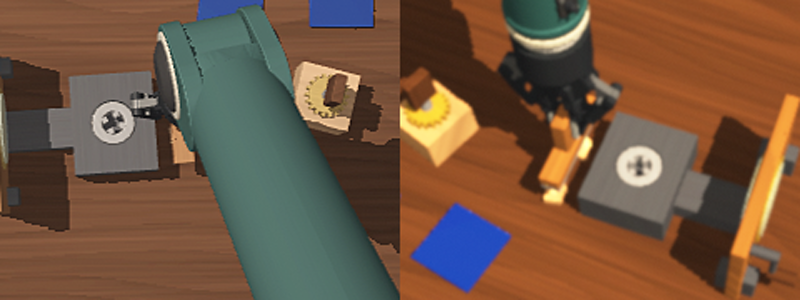

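The box top is clear in both views, and the chips show near the blade beside the box. I'll put the scraper back at its original spot and look again.

Run:
```python
from h import *
from cell import robot, jaws, viewer
p=robot.get_tcp_pos();robot.movel([p[0],p[1],190],feed=250)
robot.reach([449.3,-180,130],down(-1.193))
print(robot.movel([449.3,-180,56.5],feed=100,guard=6),robot.get_tcp_pos())
jaws.set_gripper(1.0)
robot.movel([449.3,-180,150],feed=250)
print(robot.get_time_s())
# view pose for the stem: above stand, grip's x direction from crop
T=load("top0.npz");P=lambda u,v,z:cast(T,(300+u/4,190+v/4),z)
g=[P(*q,110) for q in((684,99),(712,99),(698,172),(668,168))]
b=g[0]+g[1]-g[2]-g[3];yaw=np.arctan2(b[1],b[0]);c=np.mean(g,0);print(np.round(g,1),c,yaw)
robot.reach([c[0]-40,c[1],300],down(yaw))
out=[]
for n in("wrist","top","scene"):
    d=viewer.grab_frame(n);np.savez(f"{n}2.npz",**d);out.append(d["frame"])
cv2.imwrite("pics/s2.png",np.hstack([cv2.resize(out[0],(480,360)),cv2.resize(np.ascontiguousarray(out[1][170:350,270:510]),(320,240),interpolation=cv2.INTER_CUBIC)[:, :] if 0 else cv2.copyMakeBorder(cv2.resize(np.ascontiguousarray(out[1][170:350,270:510]),(320,240)),0,120,0,0,cv2.BORDER_CONSTANT)])[:,:,::-1])
print(robot.get_tcp_pos(),robot.get_joint_pos().round(2) if hasattr(robot.get_joint_pos(),'round') else 0,robot.get_time_s())
```

```text
True [ 448.9916954  -179.04232972   57.07139397]
12.3833
[[ 630.9 -226.6  110. ]
 [ 630.7 -239.9  110. ]
 [ 595.7 -231.7  110. ]
 [ 597.9 -217.5  110. ]] [ 613.78198293 -228.92791585  110.        ] -0.24954131025731946
[ 572.61259804 -228.29807952  298.14678952] [ 0.54  0.39 -0.29  1.62  0.12  1.14 -1.59] 13.4
```

View pics/s2.png

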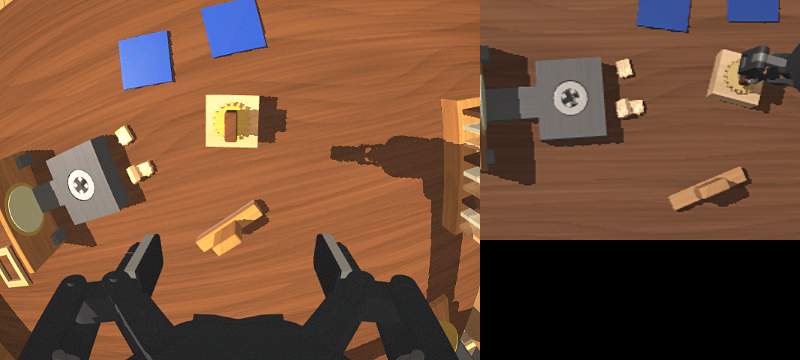

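The three chips now lie on the bench at the box's −y side, one at (624,68) and a touching pair at (630,108). The scraper stands on the bench. The stem grip is at wrist (231,125), scaled. Next I'll take a close empty-handed look at the socket and the stem.

```bash
cat >> h.py <<'E'
def campos(d):
    T=d["camera_from_world"];return -T[:3,:3].T@T[:3,3]
E
python3 - <<'E'
from h import *
from cell import robot, jaws, viewer
d=load("wrist2.npz");yaw0=-0.2495;tcp=np.array([572.6,-228.3,298.1]);
axis=d["camera_from_world"][2,:3];c=campos(d);print("cam off",c-tcp,axis)
def view(tgt,yaw,zc,name):
    # put camera so that its axis hits tgt
    r=yaw-yaw0;R=np.array([[np.cos(r),-np.sin(r),0],[np.sin(r),np.cos(r),0],[0,0,1]])
    off=R@(c-tcp);ax=R@axis
    cam=np.array(tgt)+ax*(zc-tgt[2])/ax[2];p=cam-off
    robot.reach(p,down(yaw));robot.hold(0.15);w=viewer.grab_frame("wrist");np.savez(name,**w);return w
a=view([613.8,-228.9,110],-0.25,330,"ws.npz")
b=view([588,28.3,45],0.045,260,"wb.npz")
print(robot.get_time_s(),robot.get_tcp_pos())
f=lambda w:cv2.resize(np.ascontiguousarray(w["frame"][164:324,237:397]),(400,400),interpolation=cv2.INTER_CUBIC)
cv2.imwrite("pics/z.png",np.hstack([f(a),f(b)])[:,:,::-1])
E
```

```text
cam off [ 78.92335166 -20.02841616 119.43087196] [-0.31059694  0.08092738 -0.94709044]
15.3 [580.06080578  25.52463823 140.84666486]
```

View pics/z.png

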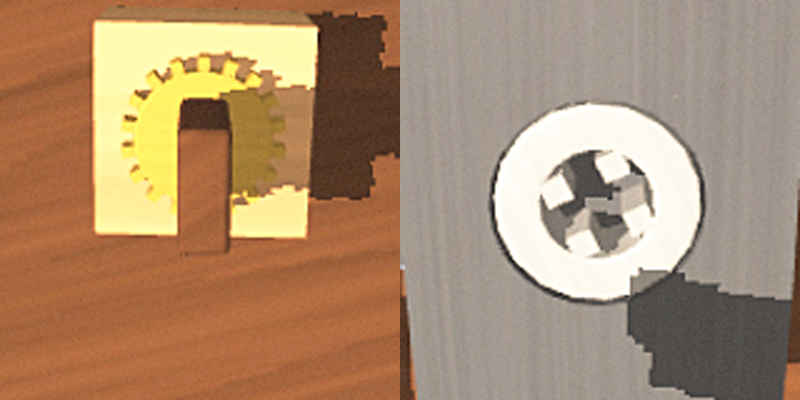

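The left crop shows the grip top with corners near (179,130), (228,130), (228,254) and (180,252). The right crop shows the socket ring centred near (597,203) with four bright posts around the cross. I'll rectify both to their planes and measure there.

Run:
```python
from h import *
def proj(d,P):
    T=d["camera_from_world"];K=d["camera_matrix"];q=P@T[:3,:3].T+T[:3,3]
    r=np.hypot(q[...,0],q[...,1]);th=np.arctan2(r,q[...,2]);s=th/np.maximum(r,1e-9)
    return (K[0,0]*q[...,0]*s+K[0,2]).astype(np.float32),(K[1,1]*q[...,1]*s+K[1,2]).astype(np.float32)
def rect(d,c,z,half,n):
    s=np.linspace(half,-half,n)
    X,Y=np.meshgrid(s+c[0],s+c[1],indexing="ij") # rows: +x up, cols: +y left
    u,v=proj(d,np.stack([X,Y,np.full_like(X,z)],-1));return cv2.remap(d["frame"],u,v,cv2.INTER_CUBIC)
b=load("wb.npz");a=load("ws.npz")
# ring centre: bright, unsaturated
g=b["frame"].min(2);m=np.zeros(g.shape,bool);m[164:324,237:397]=1
cs=max(blobs(m&(g>185),100),key=cv2.contourArea)
pts=np.array([cast(b,p,45,True)[:2] for p in cv2.convexHull(cs)[:,0,:]])
A=np.c_[2*pts,np.ones(len(pts))];s=np.linalg.lstsq(A,(pts**2).sum(1),rcond=None)[0]
print("ring",s[:2],"R",np.sqrt(s[2]+s[0]**2+s[1]**2))
co=[(179,130),(229,130),(229,254),(180,252)]
G=np.array([cast(a,(237+x/2.5,164+y/2.5),110,True) for x,y in co]);e=G[0]+G[1]-G[2]-G[3]
print(G.round(1).tolist(),G.mean(0),"yaw",np.arctan2(e[1],e[0]))
# stand top check
St=np.array([cast(a,(237+x/2.5,164+y/2.5),45,True) for x,y in [(96,20),(316,27),(306,238),(94,234)]]);print(St.round(1).tolist(),St.mean(0))
cv2.imwrite("pics/r.png",np.hstack([rect(a,(613.8,-228.9),110,30,400),rect(b,(588,28.3),45,20,400)])[:,:,::-1])
np.save("ring.npy",s[:2])
```

```text
ring [587.96781299  27.34518097] R 25.29674435725277
[[633.2, -228.6, 110.0], [630.1, -240.6, 110.0], [598.0, -232.8, 110.0], [601.7, -220.6, 110.0]] [ 615.76632679 -230.65674514  110.        ] yaw -0.24552127132633406
[[658.8, -207.0, 45.0], [639.6, -273.2, 45.0], [571.6, -254.7, 45.0], [590.5, -186.6, 45.0]] [ 615.1616651  -230.35624446   45.        ]
```

View pics/r.png

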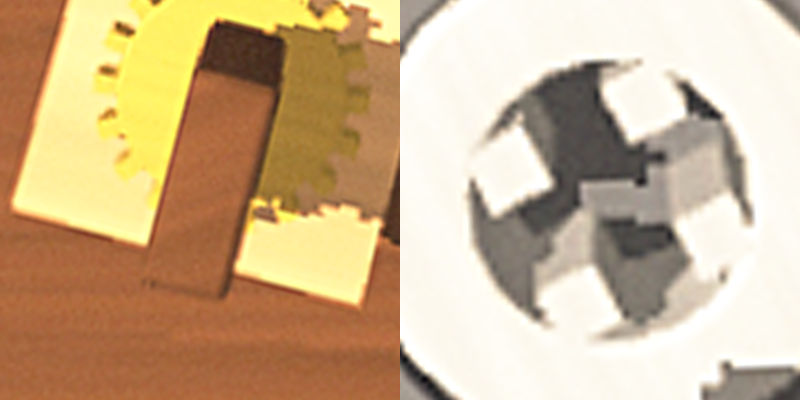

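Measured values:
- **Socket:** centre about (588.0, 27.4), yaw about 0.46 rad (slot edges 23–28°, corner-based about 28°).
- **Stem:** about (615.5, −230.5), yaw about −0.24. This agrees with the stand centre.

Next I'll pick the stem and probe the socket.

Run:
```python
from h import *
from cell import robot, jaws, viewer
p=[615.5,-230.5];y=-0.24
t=robot.get_tcp_pos();robot.movel([t[0],t[1],200],feed=250)
robot.reach([*p,190],down(y));print(robot.movel([*p,93],feed=130,guard=8))
jaws.set_gripper(0.0);print(robot.get_grip_width(),robot.get_gripper_force(),robot.get_tcp_pos())
robot.movel([*p,165],feed=120);print(robot.get_gripper_force(),robot.get_wrist_force())
robot.reach([588,27.4,165],down(0.46))
robot.movel([588,27.4,130],feed=120);robot.hold(0.2)
f0=robot.get_wrist_force()
h=robot.movel([588,27.4,109],feed=30,guard=5)
print(h,robot.get_tcp_pos(),robot.get_wrist_force()-f0,robot.get_wrist_torque(),robot.get_time_s())
```

```text
False
0.15713340721590077 58.73573184013367 [ 615.6381233  -230.55635085   93.24138699]
58.409825563430786 [ 0.02843669 -0.04284502 -2.28348053]
False [588.11189058  27.46119968 109.06536349] [-0.51868764  0.72657137 -0.3750757 ] [-0.05669991  0.03662119 -0.02046916] 21.5083
```

It entered the socket first try, with the foot about 14 mm in. I'll press it home.

Run:
```python
from h import *
from cell import robot, viewer
f0=robot.get_wrist_force()
h=robot.movel([588.1,27.4,91.5],feed=30,guard=28)
robot.hold(0.5)
print(h,robot.get_tcp_pos(),robot.get_wrist_force()-f0,robot.get_wrist_torque(),robot.get_gripper_force(),robot.get_time_s())
d=viewer.grab_frame("scene")["frame"];t=viewer.grab_frame("top")["frame"]
im=np.hstack([cv2.resize(np.ascontiguousarray(x),(400,300),interpolation=cv2.INTER_CUBIC) for x in(d[150:330,170:410],t[170:350,270:510])])
cv2.imwrite("pics/fin.png",im[:,:,::-1])
```

```text
False [588.46718072  27.37287643  93.1727655 ] [-4.77164036 -1.55508993 15.44093194] [-0.28958827  1.16907114  0.03320971] 60.89193105697632 22.7417
```

View pics/fin.png

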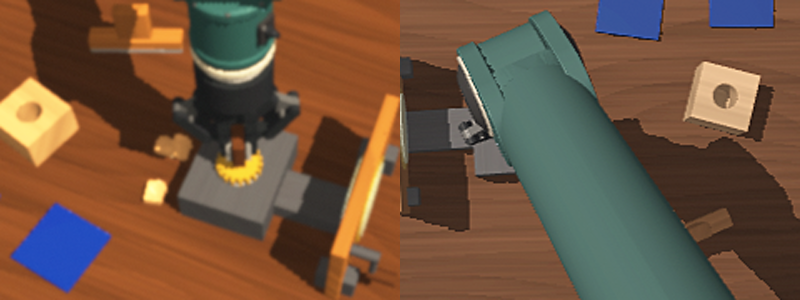

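Run:
```python
from cell import robot
robot.movel([588.1,27.4,90.3],feed=15,guard=25);robot.hold(0.5)
print(robot.get_tcp_pos(),robot.get_wrist_force(),robot.get_wrist_torque(),robot.get_gripper_force(),robot.get_grip_width(),robot.get_time_s())
```

```text
[588.51954608  27.37603549  93.08675891] [-7.93228122 -2.06357868 23.74650978] [-0.29226543  1.90817722 -0.0199271 ] 62.07089066505432 0.15884671753383173 23.5917
```

The force rose by about 10 N with only 0.1 mm of motion, so the gear is bottomed flush. Handing in.

```bash
python3 -c "
from cell import robot
print(robot.job_done(),robot.get_tcp_pos(),robot.get_time_s())"
```

```text
the job is handed in; nothing more can be done
the job is handed in; nothing more can be done
```

I handed the job in at about 24 s: all three chips are swept onto the bench, the scraper is back standing on the bench, and the stem is meshed, bottomed flush and still gripped and pressed with about 24 N; the hand-in call returned no verdict.

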